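# Pack the reagent transit box, latch its lid and bolt it

## Robot

A 6-joint arm with a two-finger parallel gripper is mounted at the origin on a cart in front of the work surface, level with it; the furniture and walls round the work are solid. World frame = base frame: x ahead of the robot, y to its left, z up, the work surface at z = 0. Lengths are in m, angles in rad, forces in N, time in s.
With the tool pointing down it reaches from about 0.375 to 0.9 m from the base axis. Payload 3.1 kg.
Tool frame: the origin (TCP) lies between the finger pads; the fingertips stand 8 mm ahead of it and the grasp point (between the pads) lies 11 mm behind it; z points along the fingers, y is the line along which they close (so a half turn about z gives the same grasp; the last joint's range is limited). The gripper opens to 87 mm and grips with 3 to 60 N. Pads are 19 mm wide; open, the fingers measure 117 mm over their backs; the gripper's body (75 mm by 190 mm) begins 51 mm behind the grasp point.
Start: joints at [-1.379, 0.527, 1.433, -0, 1.181, -0.178], TCP at [0.226, -0.583, 0.231] pointing down, gripper open.
Joint ranges: [-3.08, 3.08], [-0.75, 2.2], [0.22, 2.44], [-1.43, 4.57], [0, 2.65], [-2.85, 2.85]. Speed limits (rad/s): [2.79, 2.79, 3.14, 3.14, 3.14, 3.14].

## Interface

Orientations are given as a unit quaternion [x, y, z, w].
In Python, from rig import robot, vision, job gives the robot as it stands.
- The arm moves only by the shell command python3 -m handwheel 'ROWS' [OPENING] [FORCE]. ROWS is JSON, a list of rows, each a list of 4 numbers: the shift along the tool's x, y, z as a fraction of full scale, then the turn about the tool's z as a fraction of full scale. A call has 1 to 20 rows; each row is the pose to reach, as a shift and turn from the pose commanded when the call began, along the tool's axes at that moment, turning the shorter way round; what a row does not reach only later rows make up. Full scale, the value 1, is 300 mm for a shift and 2 pi rad for a turn. A row lasts 1/12 s, in which the tool goes at most 41.7 mm and 7.16 degrees, less where a joint would pass 70% of its speed; a pose out of reach is approached as far as the arm can. A call with a number of a shift or a turn outside -1 to 1 is refused whole. A call with a gripper value outside its range is refused whole. OPENING is the opening in per cent of the stroke, from 0 (shut) to 100 (fully open), set as the call begins (- or left out, the last holds). The fingers move at their own pace and stop on an object; FORCE is the grip in N (left out, the last holds). Time passes only in rows, so rows that repeat a pose let the fingers close. It gives the time, the measured TCP pose, the force, the opening and the grip force at its end, in the units of the state.
- robot.get_obs(): the state, without advancing time (a new reading comes with each control period).
- vision.camera(name): name is "side" or "top" or "wrist"; returns a dict with "frame" (384x512x3 uint8, red, green, blue), "K" (3x3 intrinsics, pixels), "cam_to_world" (4x4, takes a point from camera to world coordinates); the wrist camera has in their place "hand_eye" (4x4, takes a point from camera to tool coordinates, whose origin is the TCP and whose axes are the flange's). Camera axes: x right, y down, z forward; pixel columns grow to the right and rows downward; lengths in m; the calibration is good to about 2 mm. A picture is of the moment at which its call begins: read the wrist's pose just before it. There is no depth.
- job.hand_in(): hands the job in; it is judged then, once.
Trained networks look in the newest picture that a camera, given by its name, has taken for a name from the list of things; names that differ only in an ending like _2 or _b are one class to them, and where a whole thing is asked for, a point or a joint stands for the part that bears it (a point fixed in the world has none). Each returns a list of dicts, best first, with "conf" (0 to 1); they miss things now and then, are a little off and sometimes report something else, mostly with a low value. They report only what shows in the picture. A call takes as long as a camera call. They do not tell look-alikes from the thing itself.
- vision.look_for(camera, label): "point" ([row, column] in pixels, amid what is visible of it).
- vision.outline_of(camera, label): "mask" (384x512 bool, what is visible of it) and "point" ([row, column] in pixels, amid what is visible of it).
The state is a dict: "time": time; "q": joint angles; "joint_velocities": joint speeds; "joint_torque": joint torques, N m; "position": TCP position; "tool_rot": TCP orientation; "ft_force": force on the tool from outside, world axes, zero at the start; "moment": the same for the moment, N m; "grip_width": finger opening in m; "grip_force": force on a finger pad.
Only numpy, scipy, OpenCV 4.12 (cv2) and the standard library are available. Lean on these libraries where they do the work, as an engineer would, in place of code of your own. Each camera call takes 0.05 s, during which the arm holds its last target. There are 200 camera calls.

## Task

Get the reagent transit box ready to travel: draw its barrel bolt fully back and stand every loose reagent and dropper bottle upright in the box, one to a bay. When all are in, swing the clear lid over, press it down until the catch holds it shut, and only then push the bolt fully home through the keeper on the lid. Leave the tape roll, the red marker and the black tube block where they are.

Things in the scene. Friction and masses are not known exactly. Their poses are not given: they have to be found in the camera images.
- transit_box: grey box fixed to the bench, 86 mm deep (own x) by 268 wide (own y), walls 56 mm high; three 54 mm high dividers make four bays along own y. Origin at the centre of its underside; x points away from the robot to the hinge, z up. In front (own x -43 to -101 mm) a 34 mm high ledge carries the bolt (straps to 60 mm high at own y -92 and 0) and, at own y +92 mm, a sprung catch 58 mm high
- bay_1 (a point): centre of the floor of bay 1, 5 mm over the bench; the bay is 62 mm wide along the row and 78 mm deep; axes as the box
- bay_2 (a point): centre of the floor of bay 2, 5 mm over the bench; the bay is 62 mm wide along the row and 78 mm deep; axes as the box
- bay_3 (a point): centre of the floor of bay 3, 5 mm over the bench; the bay is 62 mm wide along the row and 78 mm deep; axes as the box
- bay_4 (a point): centre of the floor of bay 4, 5 mm over the bench; the bay is 62 mm wide along the row and 78 mm deep; axes as the box
- lid (a joint): angle of the clear hood lid, rad: 0 shut, 2.1 fully open, leaning back. The stiff hinge holds any angle; 2 to 5 N at the front edge moves it. In the last 0.12 rad it must be pressed past a sprung catch (about 6 N at the front edge), which then snaps over and holds it at 0. It cannot shut, and stops near 0.14, if the bolt stands in the keeper's way
- lid_hinge (a point): middle of the hinge line, at the back top edge of the box, 56 mm up, 43 mm behind the box centre; hinge axis is the box's own y, the lid opens up and away from the robot
- lid_front (a point): point on the outer top face of the lid, on its middle, 15 mm behind its front edge: where to press. Seen from the hinge line with the lid shut it is 71 mm forward and 50 mm up. The hood is 86 mm deep, 268 mm wide, 48 mm high; axes turn with the lid
- keeper (a point): centre of the hole (13 mm high, along own y) in the steel lug that stands out 55 mm from the lid's front edge (lug 16 mm thick along own y, 24 mm high). With the lid shut it is 122 mm forward of the hinge line, 4 mm below it, 30 mm to the +y side; it turns with the lid. With the lid open the lug stands up, its tip 141 mm from the hinge line
- bolt (a joint): travel of the barrel bolt along the box's own +y, m: 0 fully drawn (tip 10 mm short of the keeper), 0.036 fully home (tip through the keeper and 10 mm beyond its far side). Moves against about 2.5 N friction and stays where it is left
- bolt_tip (a point): tip of the bolt, on its axis; rod 10 mm diameter, axis 52 mm above the bench and 79 mm in front of the box centre
- bolt_knob (a point): top centre of the bolt's upright round black knob, 14 mm diameter, 92 mm above the bench at its top; free to grip or push from 64 to 90 mm up; 36 mm in front of the lid
- bottle_1: reagent bottle, white screw cap: round body 48 mm diameter, 88 mm high overall, about 0.11 kg; the cap is 30 mm in diameter from 72 to 88 mm up and is where to grip it from above (fingers no lower than 73 mm, the shoulder is just under the cap). Origin at the centre of its underside, z up its axis. May be absent
- bottle_2: reagent bottle, blue screw cap: round body 48 mm diameter, 88 mm high overall, about 0.11 kg; the cap is 30 mm in diameter from 72 to 88 mm up and is where to grip it from above (fingers no lower than 73 mm, the shoulder is just under the cap). Origin at the centre of its underside, z up its axis. May be absent
- bottle_3: reagent bottle, purple screw cap: round body 48 mm diameter, 88 mm high overall, about 0.11 kg; the cap is 30 mm in diameter from 72 to 88 mm up and is where to grip it from above (fingers no lower than 73 mm, the shoulder is just under the cap). Origin at the centre of its underside, z up its axis. May be absent
- dropper: black dropper bottle with yellow cap: body 40 mm diameter up to 52 mm, cap 32 mm diameter from 52 to 72 mm up, narrow 12 mm nozzle on top to 84 mm; about 0.11 kg. Grip the cap from above. Origin at the centre of its underside, z up its axis. May be absent
- tape_roll: bystander: roll of label tape, 100 mm across, 25 mm high, lying flat; origin at the centre of its underside
- red_marker: bystander: red marker pen lying on the bench, 135 mm long, 14 mm high; origin at the centre of its underside
- tube_block: bystander: black block for micro tubes, 88 x 118 x 44 mm; origin at the centre of its underside
Not all that is in view belongs to the job. What is shaped like the bottle_1 but orange is not meant.

How it is judged:
On the way, in this order (a step that is already met when the one before it is completed fails the run):
1. all bottles that are present stand upright in the box, the lid is still open and the bolt is drawn fully back (x of bottle_1 in the frame of transit_box between -0.028 and 0.028 m and y of bottle_1 in the frame of transit_box between -0.13 and 0.13 m and z of bottle_1 in the frame of transit_box between 0 and 0.012 m and angle between each of bottle_1, bottle_2, bottle_3, dropper's own z axis and vertical below 0.15 rad and x of bottle_2 in the frame of transit_box between -0.028 and 0.028 m and y of bottle_2 in the frame of transit_box between -0.13 and 0.13 m and z of bottle_2 in the frame of transit_box between 0 and 0.012 m and x of bottle_3 in the frame of transit_box between -0.028 and 0.028 m and y of bottle_3 in the frame of transit_box between -0.13 and 0.13 m and z of bottle_3 in the frame of transit_box between 0 and 0.012 m and x of dropper in the frame of transit_box between -0.028 and 0.028 m and y of dropper in the frame of transit_box between -0.13 and 0.13 m and z of dropper in the frame of transit_box between 0 and 0.012 m and value of joint bolt below 0.004 m and value of joint lid above 0.5 rad), for 0.2 s.
2. the lid is pressed down past the catch while the bolt is still drawn (value of joint lid below 0.03 rad and value of joint bolt below 0.008 m), for 0.2 s.
3. the bolt is pushed home through the keeper (value of joint lid below 0.03 rad and value of joint bolt above 0.033 m), for 0.2 s.
At the end, for the whole second after the job is handed in: every bottle present stands in the box (underside within 12 mm of the box underside's height, tilted less than 0.15 rad) and is at rest; the lid is held within 0.03 rad of shut; the bolt is within 3 mm of fully home, its tip clear through the keeper (14 mm or more past the keeper's centre) (all of step 3 and x of bottle_1 in the frame of transit_box between -0.028 and 0.028 m and y of bottle_1 in the frame of transit_box between -0.13 and 0.13 m and z of bottle_1 in the frame of transit_box between 0 and 0.012 m and angle between each of bottle_1, bottle_2, bottle_3, dropper's own z axis and vertical below 0.15 rad and x of bottle_2 in the frame of transit_box between -0.028 and 0.028 m and y of bottle_2 in the frame of transit_box between -0.13 and 0.13 m and z of bottle_2 in the frame of transit_box between 0 and 0.012 m and x of bottle_3 in the frame of transit_box between -0.028 and 0.028 m and y of bottle_3 in the frame of transit_box between -0.13 and 0.13 m and z of bottle_3 in the frame of transit_box between 0 and 0.012 m and x of dropper in the frame of transit_box between -0.028 and 0.028 m and y of dropper in the frame of transit_box between -0.13 and 0.13 m and z of dropper in the frame of transit_box between 0 and 0.012 m and linear speed of each of bottle_1, bottle_2, bottle_3, dropper below 0.02 m/s and y of bolt_tip in the frame of keeper above 0.014 m and velocity of joint lid below 0.05 rad/s); the robot touches nothing.
It fails at once if a bystander is pushed more than 30 mm (distance of any of tape_roll, red_marker, tube_block from where it was at the start of the episode above 0.03 m).
Of bottle_1, bottle_2, bottle_3, dropper only 3 to 4 are there at a start; the rules pass over those that are not, and their reading is None.
At some moment in a run one of bottle_1, bottle_2, bottle_3, dropper may be knocked a few centimetres aside while the robot is not near it.
It also fails if it takes over 200 s, if anything falls off the work surface, if the arm or the gripper's body presses on something with over 40 N, if the wrist force passes 120 N, or if a joint passes its speed limit or range.

## Working session

There is one attempt and no reset: what is moved stays moved. The work goes in short steps, Python scripts to look and compute and a shell command to move; the robot and the scene stay as the last step left them, time stands still between calls to the robot, and variables do not carry over. Pictures are saved under pics/ and viewed, at most 14 in all, crops included, and the job is handed in when it is done.

```bash
ls; mkdir -p pics
cat > h.py <<'E'
import numpy as np, cv2
from rig import robot, vision, job
from scipy.spatial.transform import Rotation as R
def snap(c):
    o=robot.get_obs(); d=vision.camera(c); d['obs']=o
    if c=='wrist':
        T=np.eye(4);T[:3,:3]=R.from_quat(o['tool_rot']).as_matrix();T[:3,3]=o['position']
        d['cam_to_world']=T@np.array(d['hand_eye'])
    return d
def save(d,n): cv2.imwrite(f'pics/{n}.png',cv2.cvtColor(np.ascontiguousarray(d['frame']),cv2.COLOR_RGB2BGR))
def ray(d,px,z):
    K=np.array(d['K']);T=np.array(d['cam_to_world'])
    v=T[:3,:3]@np.linalg.solve(K,[px[1],px[0],1.]);o=T[:3,3]
    return o+v*(z-o[2])/v[2]
def proj(d,P):
    K=np.array(d['K']);T=np.linalg.inv(np.array(d['cam_to_world']))
    p=T[:3,:3]@np.array(P)+T[:3,3];q=K@p;return q[1]/q[2],q[0]/q[2]
E
python3 - <<'E'
from h import *
for c in ['top','side']:
    d=snap(c);save(d,c+'0');print(c,np.round(d['cam_to_world'],3).tolist(),np.round(d['K'],0).tolist())
    for l in ['bottle_1','dropper','transit_box','bolt_knob','tape_roll','red_marker','tube_block','lid','keeper']:
        print(l,[(np.round(x['point']).tolist(),round(x['conf'],2)) for x in vision.look_for(c,l)])
o=robot.get_obs();print({k:np.round(v,3).tolist() for k,v in o.items()})
E
```

```text
pics
top [[-0.029, -0.997, 0.066, 0.477], [-0.999, 0.03, 0.015, -0.04], [-0.017, -0.066, -0.998, 1.516], [0.0, 0.0, 0.0, 1.0]] [[430.0, 0.0, 265.0], [0.0, 430.0, 187.0], [0.0, 0.0, 1.0]]
bottle_1 [([181.0, 346.0], 0.69), ([243.0, 375.0], 0.58), ([220.0, 360.0], 0.53), ([189.0, 166.0], 0.48), ([162.0, 265.0], 0.23)]
dropper [([191.0, 168.0], 0.67), ([163.0, 317.0], 0.44)]
transit_box [([186.0, 266.0], 0.88)]
bolt_knob [([181.0, 268.0], 0.17)]
tape_roll [([132.0, 271.0], 0.62), ([184.0, 266.0], 0.56)]
red_marker [([151.0, 316.0], 0.46)]
tube_block [([138.0, 214.0], 0.79), ([184.0, 267.0], 0.73)]
lid [([169.0, 265.0], 0.7)]
keeper [([165.0, 266.0], 0.82)]
side [[0.992, -0.063, 0.107, 0.473], [-0.124, -0.591, 0.797, -0.841], [0.013, -0.804, -0.594, 0.685], [0.0, 0.0, 0.0, 1.0]] [[353.0, 0.0, 254.0], [0.0, 353.0, 196.0], [0.0, 0.0, 1.0]]
bottle_1 [([299.0, 217.0], 0.83), ([325.0, 178.0], 0.72), ([277.0, 270.0], 0.59), ([152.0, 236.0], 0.55)]
dropper [([160.0, 205.0], 0.74), ([198.0, 276.0], 0.15)]
transit_box [([210.0, 258.0], 0.83)]
bolt_knob [([280.0, 267.0], 0.6)]
tape_roll [([218.0, 310.0], 0.79), ([150.0, 237.0], 0.57)]
red_marker [([257.0, 305.0], 0.61)]
tube_block [([174.0, 302.0], 0.91), ([257.0, 308.0], 0.35)]
lid [([199.0, 277.0], 0.85)]
keeper [([195.0, 278.0], 0.82), ([209.0, 255.0], 0.34)]
{'time': 1.0, 'q': [-1.379, 0.527, 1.433, 0.0, 1.181, -0.178], 'joint_velocities': [-0.001, -0.001, 0.003, -0.002, 0.001, -0.0], 'joint_torque': [-0.001, -44.002, -17.699, 0.063, 0.051, -0.0], 'position': [0.226, -0.583, 0.231], 'tool_rot': [0.983, 0.184, 0.0, 0.0], 'ft_force': [0.289, -0.495, -0.308], 'moment': [-0.017, 0.02, -0.001], 'grip_force': 0.0, 'grip_width': 0.087}
```

Run:
```python
import cv2
a=cv2.imread('pics/top0.png')[90:290,130:410];cv2.imwrite('pics/top0c.png',cv2.resize(a,(784,560),interpolation=cv2.INTER_CUBIC))
a=cv2.imread('pics/side0.png')[110:370,130:370];cv2.imwrite('pics/side0c.png',cv2.resize(a,(554,600),interpolation=cv2.INTER_CUBIC))
```

```text
(no output)
```

View pics/top0c.png

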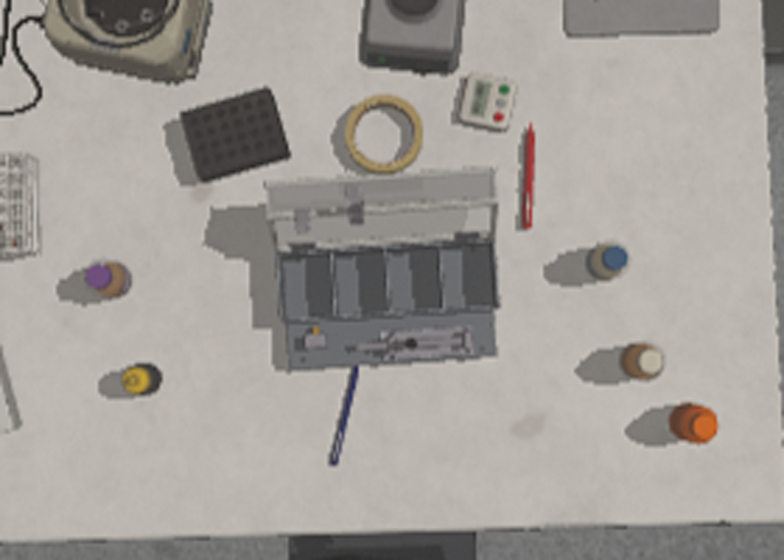

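View pics/side0c.png

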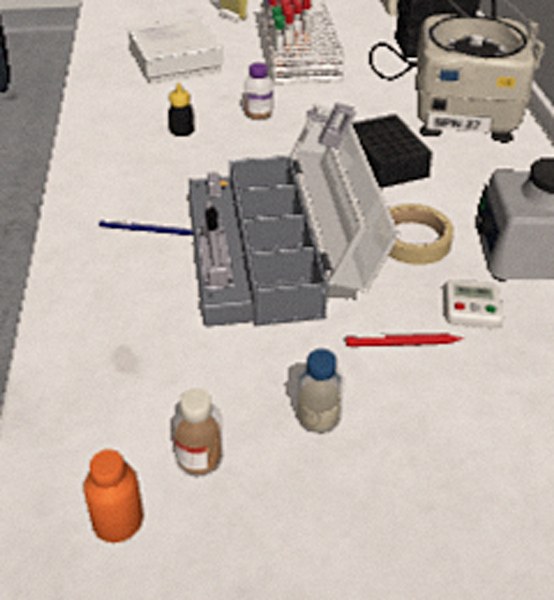

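Top crop (scale 2.8, offset 130,90) shows four bottles: purple (98,277), yellow dropper (137,380), blue (615,258) and white (650,361). The orange look-alike is at (704,424), the knob at (411,343), and the lid is open.

Run:
```python
from h import *
d=snap('top')
f=lambda c,r,z:np.round(ray(d,(r/2.8+90,c/2.8+130),z),3)
for n,c,r,z in [('purple',98,277,.088),('yellow',137,380,.078),('blue',615,258,.088),('white',650,361,.088),('orange',704,424,.088),('knob',411,343,.092),('ledgeFL',289,369,.034),('ledgeFR',496,355,.034),('wallFL',284,320,.056),('wallFR',497,306,.056),('catch',315,338,.058),('tape',384,134,.025),('lug',355,193,.17)]:
    print(n,f(c,r,z))
s=snap('side')
g=lambda c,r,z:np.round(ray(s,(r/2.308+110,c/2.308+130),z),3)
for n,c,r,z in [('purple',258,70,.088),('blue',321,359,.088),('white',196,400,.088),('yellow',180,95,.072),('knob',211,210,.092),('ledgeFR',205,322,.034),('ledgeFL',190,180,.034)]:
    print(n,g(c,r,z))
```

```text
purple [0.576 0.314 0.088]
yellow [0.452 0.271 0.078]
blue [ 0.58  -0.302  0.088]
white [ 0.457 -0.338  0.088]
orange [ 0.382 -0.398  0.088]
knob [ 0.486 -0.057  0.092]
ledgeFL [0.459 0.093 0.034]
ledgeFR [ 0.469 -0.161  0.034]
wallFL [0.519 0.096 0.056]
wallFR [ 0.528 -0.163  0.056]
catch [0.496 0.059 0.058]
tape [ 0.749 -0.032  0.025]
lug [0.656 0.002 0.17 ]
purple [0.579 0.299 0.088]
blue [ 0.582 -0.305  0.088]
white [ 0.46  -0.342  0.088]
yellow [0.456 0.26  0.072]
knob [ 0.488 -0.06   0.092]
ledgeFR [ 0.472 -0.188  0.034]
ledgeFL [0.464 0.088 0.034]
```

```bash
cat >> h.py <<'E'
def to(x,y,z,yaw=None):
    "rows values for a move to world pose"
    o=robot.get_obs();M=R.from_quat(o['tool_rot']).as_matrix();D=np.array([x,y,z])-o['position']
    t=0. if yaw is None else np.arctan2(M[1,0],M[0,0])-yaw
    t=(t+np.pi)%(2*np.pi)-np.pi
    print('pos',np.round(o['position'],4),'tilt',np.round(M[2],3),'yaw',round(np.arctan2(M[1,0],M[0,0]),4),'F',np.round(o['ft_force'],1),'w',round(o['grip_width'],4),'t',round(o['time'],1))
    print('shift',np.round(M.T@D/.3,4),'turn',round(t/(2*np.pi),4))
C=np.array([.566,-.032]);YAW=.037
def box(x,y):
    c,s=np.cos(YAW),np.sin(YAW);return C+np.array([c*x-s*y,s*x+c*y])
E
python3 -c "
from h import *
to(.475,-.058,.23,.037)"
```

```text
pos [ 0.2259 -0.5827  0.2306] tilt [ 0.  0. -1.] yaw 0.3698 F [-0.2  0.5  0.9] w 0.0867 t 1.1
shift [ 1.4063 -1.3308  0.0018] turn 0.053
```

```bash
python3 -m handwheel '[[0.7,-0.665,0,0],[0.7,-0.665,0,0],[0.7,-0.665,0,0],[0.7,-0.665,0,0],[0.7,-0.665,0,0],[0.7,-0.665,0,0],[0.7,-0.665,0,0],[0.7,-0.665,0,0],[0.7,-0.665,0,0]]'; python3 -m handwheel '[[0.7,-0.665,0,0.053],[0.7,-0.665,0,0.053],[0.7,-0.665,0,0.053],[0.7,-0.665,0,0.053],[0.7,-0.665,0,0.053],[0.7,-0.665,0,0.053],[0.7,-0.665,0,0.053],[0.7,-0.665,0,0.053],[0.7,-0.665,0,0.053],[0.7,-0.665,0,0.053]]'
python3 - <<'E'
from h import *
d=snap('wrist');save(d,'w1')
for l in ['bolt_knob','bolt_tip','transit_box','keeper']:
    print(l,[(np.round(x['point']).tolist(),round(x['conf'],2),np.round(ray(d,x['point'],.085),3)) for x in vision.look_for('wrist',l)])
to(.487,-.058,.23,.037)
E
```

```text
time: 1.85
position: [0.3503, -0.3189, 0.2309]
tool_rot: [0.983, 0.186, -0.0, 0.0]
ft_force: [-0.2, -1.4, -0.0]
grip_width: 0.0868
grip_force: 0.0
time: 2.68
position: [0.4738, -0.06, 0.2305]
tool_rot: [1.0, 0.019, 0.0, 0.001]
ft_force: [-0.2, -0.4, 1.0]
grip_width: 0.0871
grip_force: 0.0
bolt_knob [([166.0, 258.0], 0.76, array([ 0.492, -0.06 ,  0.085]))]
bolt_tip [([164.0, 257.0], 0.77, array([ 0.494, -0.06 ,  0.085]))]
transit_box [([77.0, 235.0], 0.56, array([ 0.585, -0.033,  0.085]))]
keeper [([24.0, 230.0], 0.76, array([ 0.634, -0.027,  0.085])), ([166.0, 259.0], 0.39, array([ 0.491, -0.062,  0.085]))]
pos [ 0.473  -0.0606  0.2306] tilt [-0.  0. -1.] yaw 0.0339 F [-1.1 -0.5 -0.5] w 0.0874 t 2.9
shift [ 0.047  -0.007   0.0018] turn -0.0005
```

View pics/w1.png

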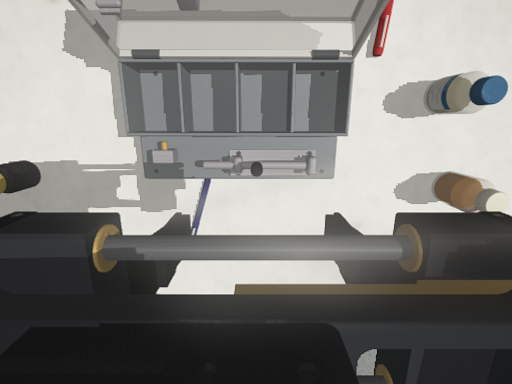

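Wrist view: box front-wall top corners are at about (row 135, col 120/350) and ledge front corners at (179,144)/(178,335). The knob top is at (169,257), the bolt tip at (164,197) and the straps at cols 237/312.

Run:
```python
from h import *
d=snap('wrist')
for n,r,c,z in [('wFL',135,120,.056),('wFR',134,350,.056),('wBL',62,120,.056),('wBR',59,353,.056),('lFL',179,144,.034),('lFR',178,335,.034),('knob',169,257,.092),('tip',164,197,.052),('strapL',163,237,.06),('strapR',162,312,.06),('catch',146,164,.058)]:
    p=ray(d,(r,c),z);v=p[:2]-C;cs,s=np.cos(YAW),np.sin(YAW)
    print(n,np.round(p,3),'own',np.round([cs*v[0]+s*v[1],-s*v[0]+cs*v[1]],3))
to(.488,-.058,.076,.037)
```

```text
wFL [0.518 0.107 0.056] own [-0.043  0.14 ]
wFR [ 0.528 -0.171  0.056] own [-0.043 -0.138]
wBL [0.599 0.099 0.056] own [0.038 0.13 ]
wBR [ 0.611 -0.164  0.056] own [ 0.04  -0.134]
lFL [0.459 0.091 0.034] own [-0.102  0.127]
lFR [ 0.469 -0.166  0.034] own [-0.102 -0.13 ]
knob [ 0.488 -0.06   0.092] own [-0.079 -0.025]
tip [0.485 0.015 0.052] own [-0.079  0.05 ]
strapL [ 0.489 -0.035  0.06 ] own [-0.077 -0.001]
strapR [ 0.493 -0.127  0.06 ] own [-0.076 -0.093]
catch [0.507 0.054 0.058] own [-0.056  0.088]
pos [ 0.473  -0.0604  0.2306] tilt [-0.  0. -1.] yaw 0.0342 F [ 0.4 -0.5  0.5] w 0.087 t 3.0
shift [ 0.0503 -0.0063  0.5152] turn -0.0004
```

```bash
python3 -m handwheel '[[0.05,-0.003,0.2,0],[0.05,-0.003,0.35,0],[0.05,-0.003,0.514,0],[0.05,-0.003,0.514,0],[0.05,-0.003,0.514,0],[0.05,-0.003,0.514,0]]'; python3 -m handwheel '[[0,0,0,0],[0,0,0,0],[0,0,0,0],[0,0,0,0],[0,0,0,0],[0,0,0,0],[0,0,0,0],[0,0,0,0]]' 0 20;python3 -m handwheel '[[0,0.03,0,0],[0,0.06,0,0],[0,0.09,0,0],[0,0.11,0,0],[0,0.122,0,0],[0,0.126,0,0],[0,0.126,0,0],[0,0.126,0,0]]'
```

```text
time: 3.48
position: [0.4872, -0.0578, 0.0753]
tool_rot: [1.0, 0.018, -0.002, -0.001]
ft_force: [0.5, -0.1, 0.8]
grip_width: 0.0874
grip_force: 0.0
time: 4.15
position: [0.4883, -0.0574, 0.0766]
tool_rot: [1.0, 0.018, 0.0, 0.0]
ft_force: [-0.2, -0.4, 0.0]
grip_width: 0.0415
grip_force: 0.0
time: 4.82
position: [0.4887, -0.0913, 0.0761]
tool_rot: [1.0, 0.016, -0.001, -0.004]
ft_force: [4.6, 18.4, 3.3]
grip_width: 0.0129
grip_force: 20.0
```

```bash
python3 -m handwheel '[[0,0,0,0],[0,0,0,0],[0,0,0,0],[0,0,0,0],[0,0,0,0],[0,0,0,0],[0,0,0,0]]' 50;python3 -m handwheel '[[0,0,-0.1,0],[0,0,-0.25,0],[0,0,-0.4,0],[0,0,-0.5,0],[0,0,-0.5,0],[0,0,-0.5,0]]' 100
python3 - <<'E'
from h import *
d=snap('wrist');save(d,'w2')
print([(np.round(x['point']).tolist(),round(x['conf'],2),np.round(ray(d,x['point'],.085),3)) for x in vision.look_for('wrist','bolt_knob')])
cv2.imwrite('pics/w2c.png',cv2.resize(cv2.imread('pics/w2.png')[40:240,90:410],(800,500),interpolation=cv2.INTER_CUBIC))
to(*box(-.079,-.0),.23)
E
```

```text
time: 5.4
position: [0.4898, -0.0958, 0.0763]
tool_rot: [1.0, 0.018, 0.0, 0.0]
ft_force: [-0.7, -0.0, -0.6]
grip_width: 0.0422
grip_force: 0.0
time: 5.9
position: [0.491, -0.096, 0.2287]
tool_rot: [1.0, 0.018, 0.003, 0.001]
ft_force: [-1.0, 0.3, -0.9]
grip_width: 0.0755
grip_force: 0.0
[([181.0, 253.0], 0.6, array([ 0.492, -0.092,  0.085]))]
pos [ 0.4888 -0.095   0.2257] tilt [-0.002 -0.001 -1.   ] yaw 0.0366 F [-0.2  0.3 -0.9] w 0.0823 t 6.0
shift [ 0.0016 -0.2004 -0.0144] turn 0.0
```

View pics/w2c.png

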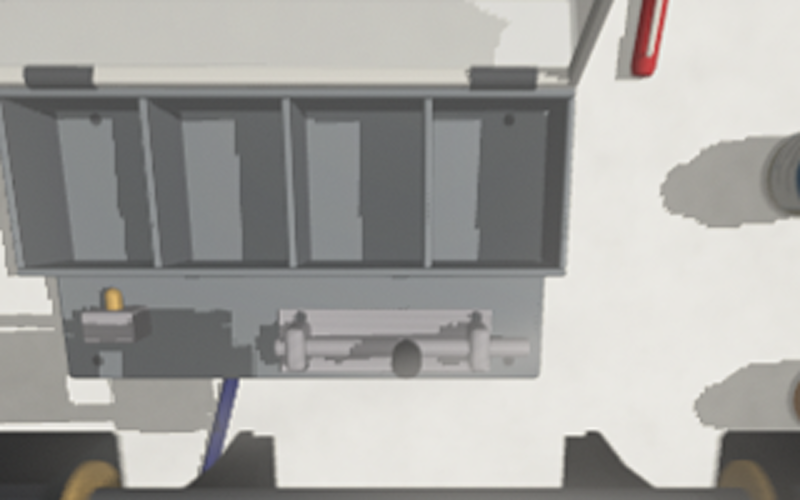

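Bolt is drawn: the tip shows about 12 mm past the left strap, and the end-stop force was felt. Next is the blue bottle.

```bash
python3 -c "
from h import *
to(.574,-.303,.23,.037)"
```

```text
pos [ 0.4888 -0.095   0.2257] tilt [-0.002 -0.001 -1.   ] yaw 0.0366 F [-0.2  0.3 -0.9] w 0.0823 t 6.0
shift [ 0.2586  0.7032 -0.0153] turn -0.0001
```

```bash
python3 -m handwheel '[[0.259,0.703,-0.015,0],[0.259,0.703,-0.015,0],[0.259,0.703,-0.015,0],[0.259,0.703,-0.015,0],[0.259,0.703,-0.015,0],[0.259,0.703,-0.015,0],[0.259,0.703,-0.015,0],[0.259,0.703,-0.015,0],[0.259,0.703,-0.015,0]]' 100
cat >> h.py <<'E'
def cap(name,z=.088,cls='bottle_1'):
    "cap centre by colour near image middle"
    lo,hi={'blue':((95,90,40),(130,255,255)),'white':((0,0,185),(180,60,255)),'purple':((125,60,40),(160,255,255)),'yellow':((20,120,80),(35,255,255))}[name]
    d=snap('wrist');save(d,'cap_'+name)
    m=cv2.inRange(cv2.cvtColor(np.ascontiguousarray(d['frame']),cv2.COLOR_RGB2HSV),lo,hi);m[212:]=0
    n,_,st,ce=cv2.connectedComponentsWithStats(m)
    for i in range(1,n):
        if st[i,4]>60: print(name,st[i],np.round(ce[i]),np.round(ray(d,ce[i][::-1],z),4))
    print([(np.round(x['point']).tolist(),round(x['conf'],2)) for x in vision.look_for('wrist',cls)])
E
python3 -c "
from h import *
cap('blue')
to(.581,-.303,.083,.037)"
```

```text
time: 6.75
position: [0.5735, -0.3014, 0.2285]
tool_rot: [1.0, 0.018, -0.002, -0.002]
ft_force: [-1.0, -0.4, -0.5]
grip_width: 0.0868
grip_force: 0.0
[([266.0, 284.0], 0.86), ([170.0, 259.0], 0.78), ([279.0, 311.0], 0.78)]
pos [ 0.5741 -0.3011  0.2298] tilt [-0.002 -0.002 -1.   ] yaw 0.038 F [-0.   0.8  0.2] w 0.0871 t 6.8
shift [0.0239 0.0084 0.4891] turn 0.0002
```

View pics/cap_blue.png

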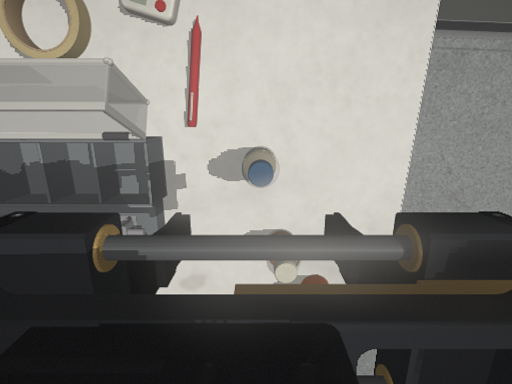

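Blue cap at (173,261) in the wrist view.

```bash
python3 -c "
from h import *
d=snap('wrist');print(ray(d,(173,261),.088), d['frame'][173,261])
p=ray(d,(173,261),.088);to(p[0],p[1],.083,.037)"
```

```text
[ 0.58406453 -0.30473709  0.088     ] [ 94 111 127]
pos [ 0.5744 -0.3012  0.2303] tilt [-0.002 -0.002 -1.   ] yaw 0.0382 F [ 0.4  0.3 -0.4] w 0.0869 t 6.9
shift [0.0326 0.0136 0.4908] turn 0.0002
```

```bash
python3 -m handwheel '[[0.027,0.011,0.15,0],[0.027,0.011,0.28,0],[0.027,0.011,0.4,0],[0.027,0.011,0.49,0],[0.027,0.011,0.49,0],[0.027,0.011,0.49,0],[0.027,0.011,0.49,0]]'; python3 -m handwheel '[[0,0,0,0],[0,0,0,0],[0,0,0,0],[0,0,0,0],[0,0,0,0],[0,0,0,0],[0,0,0,0],[0,0,0,0],[0,0,0,0],[0,0,0,0],[0,0,0,0],[0,0,0,0]]' 0 20;python3 -m handwheel '[[0,0,-0.1,0],[0,0,-0.2,0],[0,0,-0.3,0],[0,0,-0.3,0],[0,0,-0.3,0]]'
python3 -c "
from h import *
to(*box(0,-.099),.177,.037)"
```

```text
time: 7.48
position: [0.5846, -0.3064, 0.0858]
tool_rot: [1.0, 0.019, 0.001, 0.001]
ft_force: [-0.2, 0.1, 0.1]
grip_width: 0.0873
grip_force: 0.0
time: 8.48
position: [0.5832, -0.306, 0.0837]
tool_rot: [1.0, 0.018, -0.0, -0.0]
ft_force: [1.4, 0.6, 0.4]
grip_width: 0.0289
grip_force: 20.0
time: 8.9
position: [0.5844, -0.3069, 0.176]
tool_rot: [1.0, 0.018, 0.002, 0.002]
ft_force: [-0.3, 1.2, -1.5]
grip_width: 0.0289
grip_force: 20.0
pos [ 0.5844 -0.3069  0.176 ] tilt [ 0.004  0.003 -1.   ] yaw 0.0369 F [-0.3  1.2 -1.5] w 0.0289 t 8.9
shift [-0.0273 -0.588  -0.0051] turn -0.0
```

```bash
python3 -m handwheel '[[-0.027,-0.588,0,0],[-0.027,-0.588,0,0],[-0.027,-0.588,0,0],[-0.027,-0.588,0,0],[-0.027,-0.588,0,0],[-0.027,-0.588,0,0],[-0.027,-0.588,0,0],[-0.027,-0.588,0,0]]'
python3 -c "
from h import *
to(*box(0,-.099),.0895,.037)"
```

```text
time: 9.57
position: [0.5689, -0.1314, 0.1732]
tool_rot: [1.0, 0.018, -0.0, 0.0]
ft_force: [0.7, 0.3, -0.6]
grip_width: 0.0289
grip_force: 20.0
pos [ 0.5689 -0.1314  0.1732] tilt [-0.     0.001 -1.   ] yaw 0.0361 F [ 0.7  0.3 -0.6] w 0.0289 t 9.6
shift [ 0.0026 -0.0015  0.2789] turn -0.0001
```

```bash
python3 -m handwheel '[[0,0,0.1,0],[0,0,0.2,0],[0,0,0.25,0],[0,0,0.28,0],[0,0,0.28,0],[0,0,0.28,0],[0,0,0.28,0]]';python3 -m handwheel '[[0,0,0,0],[0,0,0,0],[0,0,0,0],[0,0,0,0],[0,0,0,0]]' 55;python3 -m handwheel '[[0,0,-0.1,0],[0,0,-0.2,0],[0,0,-0.35,0],[0,0,-0.47,0],[0,0,-0.47,0],[0,0,-0.47,0]]'
python3 -c "
from h import *
to(.45,-.340,.23,.037)"
```

```text
time: 10.15
position: [0.5694, -0.1315, 0.0902]
tool_rot: [1.0, 0.018, 0.001, 0.0]
ft_force: [0.7, -1.0, -0.5]
grip_width: 0.0289
grip_force: 20.0
time: 10.57
position: [0.5689, -0.1302, 0.0902]
tool_rot: [1.0, 0.018, 0.0, 0.0]
ft_force: [0.0, 0.3, -0.5]
grip_width: 0.0464
grip_force: 0.0
time: 11.07
position: [0.5704, -0.1307, 0.2341]
tool_rot: [1.0, 0.019, 0.003, 0.002]
ft_force: [0.4, 0.0, -0.6]
grip_width: 0.0479
grip_force: 0.0
pos [ 0.5704 -0.1307  0.2341] tilt [ 0.007  0.003 -1.   ] yaw 0.0372 F [ 0.4  0.  -0.6] w 0.0479 t 11.1
shift [-0.4271  0.6823  0.0129] turn 0.0
```

```bash
python3 -m handwheel '[[-0.427,0.682,0.01,0],[-0.427,0.682,0.01,0],[-0.427,0.682,0.01,0],[-0.427,0.682,0.01,0],[-0.427,0.682,0.01,0],[-0.427,0.682,0.01,0],[-0.427,0.682,0.01,0],[-0.427,0.682,0.01,0],[-0.427,0.682,0.01,0]]' 100
python3 - <<'E'
from h import *
d=snap('wrist');save(d,'w3')
print([(np.round(x['point']).tolist(),round(x['conf'],2)) for x in vision.look_for('wrist','bottle_1')])
to(.4585,-.340,.083,.037)
print(proj(d,(.4585,-.34,.088)),proj(d,(*box(0,-.099),.093)))
cv2.imwrite('pics/w3c.png',d['frame'][:240,:,::-1])
t=snap('top');save(t,'t1');print('bayprojection',proj(t,(*box(0,-.099),.093)))
E
```

```text
time: 11.82
position: [0.4476, -0.3381, 0.2264]
tool_rot: [1.0, 0.018, -0.001, -0.002]
ft_force: [-0.8, -0.4, 0.0]
grip_width: 0.0866
grip_force: 0.0
[([70.0, 79.0], 0.93), ([217.0, 297.0], 0.78), ([164.0, 258.0], 0.64)]
pos [ 0.4484 -0.3376  0.227 ] tilt [-0.001 -0.002 -1.   ] yaw 0.0384 F [0.9 0.5 0.1] w 0.0867 t 11.9
shift [0.0339 0.0104 0.4801] turn 0.0002
(np.float64(172.76131811582525), np.float64(259.54920144916116)) (np.float64(55.60991807059856), np.float64(52.08731231583393))
bayprojection (np.float64(186.67566117765702), np.float64(298.3423090872062))
```

View pics/w3c.png

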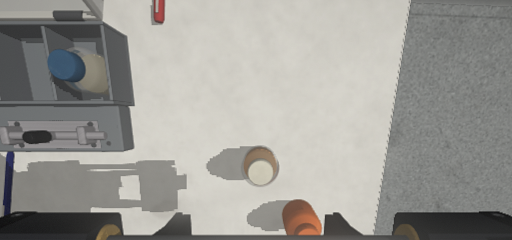

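White cap at (172,261), as predicted; blue is standing in the right-hand bay.

```bash
python3 -m handwheel '[[0.034,0.012,0.15,0],[0.034,0.012,0.28,0],[0.034,0.012,0.4,0],[0.034,0.012,0.48,0],[0.034,0.012,0.48,0],[0.034,0.012,0.48,0],[0.034,0.012,0.48,0]]'; python3 -m handwheel '[[0,0,0,0],[0,0,0,0],[0,0,0,0],[0,0,0,0],[0,0,0,0],[0,0,0,0],[0,0,0,0],[0,0,0,0],[0,0,0,0],[0,0,0,0],[0,0,0,0],[0,0,0,0]]' 0 20;python3 -m handwheel '[[0,0,-0.1,0],[0,0,-0.2,0],[0,0,-0.32,0],[0,0,-0.32,0],[0,0,-0.32,0],[0,0,-0.32,0]]'
python3 -c "
from h import *
to(*box(0,-.033),.177,.037)"
```

```text
time: 12.55
position: [0.4599, -0.3427, 0.0852]
tool_rot: [1.0, 0.019, 0.001, 0.001]
ft_force: [0.1, -0.3, 0.5]
grip_width: 0.0871
grip_force: 0.0
time: 13.55
position: [0.4585, -0.3424, 0.0838]
tool_rot: [1.0, 0.018, -0.0, -0.0]
ft_force: [0.8, 0.5, 0.3]
grip_width: 0.0289
grip_force: 20.0
time: 14.05
position: [0.4581, -0.342, 0.1795]
tool_rot: [1.0, 0.018, -0.0, -0.0]
ft_force: [-0.2, -0.6, -0.9]
grip_width: 0.029
grip_force: 20.0
pos [ 0.4581 -0.342   0.1795] tilt [-0.001 -0.001 -1.   ] yaw 0.0369 F [-0.2 -0.6 -0.9] w 0.029 t 14.1
shift [ 0.3976 -0.9095  0.0087] turn -0.0
```

```bash
python3 -m handwheel '[[0.1,-0.1,-0.08,0],[0.397,-0.91,-0.08,0],[0.397,-0.91,-0.08,0],[0.397,-0.91,-0.08,0],[0.397,-0.91,-0.08,0],[0.397,-0.91,-0.08,0],[0.397,-0.91,-0.08,0],[0.397,-0.91,-0.08,0],[0.397,-0.91,-0.08,0],[0.397,-0.91,-0.08,0],[0.397,-0.91,-0.08,0],[0.397,-0.91,-0.08,0]]'
python3 -c "
from h import *
to(*box(0,-.033),.09,.037)
d=snap('top');save(d,'t2')
print([(np.round(x['point']).tolist(),round(x['conf'],2),np.round(ray(d,x['point'],.06),3)) for x in vision.look_for('top','bottle_1')])"
```

```text
time: 15.05
position: [0.5668, -0.0665, 0.203]
tool_rot: [1.0, 0.018, -0.001, -0.0]
ft_force: [-0.0, 0.1, -0.8]
grip_width: 0.0287
grip_force: 20.0
pos [ 0.5668 -0.0665  0.203 ] tilt [-0.002 -0.    -1.   ] yaw 0.0351 F [-0.   0.1 -0.8] w 0.0287 t 15.1
shift [ 0.0022 -0.0051  0.3766] turn -0.0003
[([188.0, 168.0], 0.64, array([0.581, 0.311, 0.06 ])), ([243.0, 377.0], 0.59, array([ 0.376, -0.389,  0.06 ]))]
```

```bash
python3 -m handwheel '[[0.002,-0.005,0.1,0],[0.002,-0.005,0.2,0],[0.002,-0.005,0.3,0],[0.002,-0.005,0.35,0],[0.002,-0.005,0.377,0],[0.002,-0.005,0.377,0],[0.002,-0.005,0.377,0],[0.002,-0.005,0.377,0]]';python3 -m handwheel '[[0,0,0,0],[0,0,0,0],[0,0,0,0],[0,0,0,0],[0,0,0,0]]' 55;python3 -m handwheel '[[0,0,-0.1,0],[0,0,-0.2,0],[0,0,-0.35,0],[0,0,-0.47,0],[0,0,-0.47,0],[0,0,-0.47,0]]'
python3 -c "
from h import *
to(.566,.307,.23,.037)"
```

```text
time: 15.82
position: [0.5688, -0.0646, 0.0917]
tool_rot: [1.0, 0.018, 0.001, 0.0]
ft_force: [-0.7, -0.3, -0.5]
grip_width: 0.029
grip_force: 20.0
time: 16.23
position: [0.5682, -0.0638, 0.0911]
tool_rot: [1.0, 0.018, 0.0, 0.0]
ft_force: [0.6, 0.7, -0.4]
grip_width: 0.0464
grip_force: 0.0
time: 16.73
position: [0.5698, -0.0643, 0.2348]
tool_rot: [1.0, 0.019, 0.003, 0.001]
ft_force: [-0.2, -0.2, -0.3]
grip_width: 0.0483
grip_force: 0.0
pos [ 0.5698 -0.0643  0.2348] tilt [ 0.007  0.002 -1.   ] yaw 0.037 F [-0.2 -0.2 -0.3] w 0.0483 t 16.7
shift [ 0.0332 -1.2372  0.0132] turn 0.0
```

```bash
python3 -m handwheel '[[0.016,-0.62,0.006,0],[0.016,-0.62,0.006,0],[0.016,-0.62,0.006,0],[0.016,-0.62,0.006,0],[0.016,-0.62,0.006,0],[0.016,-0.62,0.006,0],[0.016,-0.62,0.006,0]]' 100;python3 -m handwheel '[[0.016,-0.617,0.006,0],[0.016,-0.617,0.006,0],[0.016,-0.617,0.006,0],[0.016,-0.617,0.006,0],[0.016,-0.617,0.006,0],[0.016,-0.617,0.006,0],[0.016,-0.617,0.006,0],[0.016,-0.617,0.006,0]]'
python3 - <<'E'
from h import *
d=snap('wrist');save(d,'w4')
print([(np.round(x['point']).tolist(),round(x['conf'],2)) for x in vision.look_for('wrist','bottle_1')])
to(.578,.307,.083,.037)
print(proj(d,(.578,.307,.088)))
cv2.imwrite('pics/w4c.png',d['frame'][:240,:,::-1])
E
```

```text
time: 17.32
position: [0.5646, 0.1233, 0.2282]
tool_rot: [1.0, 0.02, -0.002, 0.0]
ft_force: [0.3, -0.8, 0.1]
grip_width: 0.0836
grip_force: 0.0
time: 17.98
position: [0.564, 0.3052, 0.2272]
tool_rot: [1.0, 0.018, -0.001, 0.001]
ft_force: [0.0, -0.4, 1.0]
grip_width: 0.0869
grip_force: 0.0
[([163.0, 251.0], 0.76)]
pos [0.5643 0.3051 0.2277] tilt [-0.001  0.001 -1.   ] yaw 0.0341 F [0.5 0.  0.4] w 0.0874 t 18.1
shift [ 0.0464 -0.0052  0.4824] turn -0.0005
(np.float64(169.79709556445098), np.float64(255.78801987127287))
```

View pics/w4c.png

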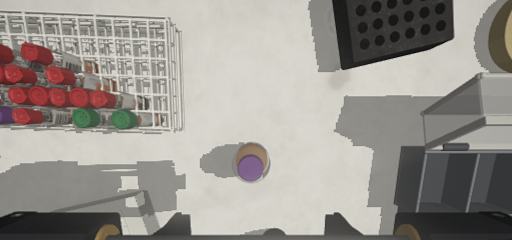

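Purple cap at (168,250), standing clear.

```bash
python3 -m handwheel '[[0.049,-0.016,0.15,0],[0.049,-0.016,0.28,0],[0.049,-0.016,0.4,0],[0.049,-0.016,0.482,0],[0.049,-0.016,0.482,0],[0.049,-0.016,0.482,0],[0.049,-0.016,0.482,0]]'; python3 -m handwheel '[[0,0,0,0],[0,0,0,0],[0,0,0,0],[0,0,0,0],[0,0,0,0],[0,0,0,0],[0,0,0,0],[0,0,0,0],[0,0,0,0],[0,0,0,0],[0,0,0,0],[0,0,0,0]]' 0 20;python3 -m handwheel '[[0,0,-0.1,0],[0,0,-0.2,0],[0,0,-0.32,0],[0,0,-0.38,0],[0,0,-0.38,0],[0,0,-0.38,0]]'
python3 -c "
from h import *
to(*box(0,.033),.2,.037)"
```

```text
time: 18.67
position: [0.5803, 0.3122, 0.0854]
tool_rot: [1.0, 0.018, 0.002, -0.0]
ft_force: [0.1, 0.5, 0.3]
grip_width: 0.0872
grip_force: 0.0
time: 19.67
position: [0.5785, 0.3128, 0.0834]
tool_rot: [1.0, 0.018, -0.0, -0.0]
ft_force: [-0.3, -0.4, -0.2]
grip_width: 0.0289
grip_force: 20.0
time: 20.17
position: [0.5788, 0.3128, 0.1984]
tool_rot: [1.0, 0.018, 0.001, -0.0]
ft_force: [-0.1, -0.9, -2.5]
grip_width: 0.0287
grip_force: 20.0
pos [0.5788 0.3128 0.1984] tilt [ 0.002 -0.001 -1.   ] yaw 0.0368 F [-0.1 -0.9 -2.5] w 0.0287 t 20.2
shift [-0.085   1.037  -0.0059] turn -0.0
```

```bash
python3 -m handwheel '[[-0.045,0.52,0,0],[-0.045,0.52,0,0],[-0.045,0.52,0,0],[-0.045,0.52,0,0],[-0.045,0.52,0,0]]';python3 -m handwheel '[[-0.04,0.517,0,0],[-0.04,0.517,0,0],[-0.04,0.517,0,0],[-0.04,0.517,0,0],[-0.04,0.517,0,0],[-0.04,0.517,0,0],[-0.04,0.517,0,0]]'
python3 -c "
from h import *
to(*box(0,.033),.09,.037)"
```

```text
time: 20.58
position: [0.5685, 0.1504, 0.1948]
tool_rot: [1.0, 0.016, -0.004, 0.002]
ft_force: [-0.4, -0.1, -1.1]
grip_width: 0.0291
grip_force: 20.0
time: 21.17
position: [0.5634, 0.0017, 0.196]
tool_rot: [1.0, 0.018, -0.002, -0.001]
ft_force: [-0.7, 1.7, -1.6]
grip_width: 0.0292
grip_force: 20.0
pos [0.5634 0.0017 0.196 ] tilt [-0.003 -0.002 -1.   ] yaw 0.0362 F [-0.7  1.7 -1.6] w 0.0292 t 21.2
shift [0.0057 0.003  0.3533] turn -0.0001
```

```bash
python3 -m handwheel '[[0.005,0.003,0.1,0],[0.005,0.003,0.2,0],[0.005,0.003,0.3,0],[0.005,0.003,0.34,0],[0.005,0.003,0.358,0],[0.005,0.003,0.358,0],[0.005,0.003,0.358,0],[0.005,0.003,0.358,0]]';python3 -m handwheel '[[0,0,0,0],[0,0,0,0],[0,0,0,0],[0,0,0,0],[0,0,0,0]]' 55;python3 -m handwheel '[[0,0,-0.1,0],[0,0,-0.2,0],[0,0,-0.35,0],[0,0,-0.47,0],[0,0,-0.47,0],[0,0,-0.47,0]]'
python3 -c "
from h import *
to(.444,.265,.23,.037)"
```

```text
time: 21.83
position: [0.5663, 0.0012, 0.0904]
tool_rot: [1.0, 0.019, 0.0, -0.0]
ft_force: [0.0, 0.7, -0.5]
grip_width: 0.029
grip_force: 20.0
time: 22.25
position: [0.5662, -0.0001, 0.0904]
tool_rot: [1.0, 0.018, 0.0, 0.0]
ft_force: [0.6, -0.6, -0.3]
grip_width: 0.0466
grip_force: 0.0
time: 22.75
position: [0.5678, -0.0004, 0.2342]
tool_rot: [1.0, 0.018, 0.003, 0.001]
ft_force: [-0.7, 0.4, -0.9]
grip_width: 0.0476
grip_force: 0.0
pos [ 5.678e-01 -4.000e-04  2.342e-01] tilt [ 0.007  0.002 -1.   ] yaw 0.0367 F [-0.7  0.4 -0.9] w 0.0476 t 22.8
shift [-0.38   -0.8991  0.0099] turn -0.0001
```

```bash
python3 -m handwheel '[[-0.38,-0.9,0.006,0],[-0.38,-0.9,0.006,0],[-0.38,-0.9,0.006,0],[-0.38,-0.9,0.006,0],[-0.38,-0.9,0.006,0],[-0.38,-0.9,0.006,0],[-0.38,-0.9,0.006,0],[-0.38,-0.9,0.006,0],[-0.38,-0.9,0.006,0],[-0.38,-0.9,0.006,0],[-0.38,-0.9,0.006,0]]' 100
python3 - <<'E'
from h import *
d=snap('wrist');save(d,'w5')
for x in vision.look_for('wrist','dropper'): print(np.round(x['point']),x['conf'],ray(d,x['point'],.07))
f=np.ascontiguousarray(d['frame']);m=cv2.inRange(cv2.cvtColor(f,cv2.COLOR_RGB2HSV),(18,110,80),(38,255,255));m[212:]=0
n,_,st,ce=cv2.connectedComponentsWithStats(m)
for i in range(1,n):
    if st[i,4]>40: print(st[i],ce[i],ray(d,ce[i][::-1],.072))
to(.454,.266,.066,.037)
cv2.imwrite('pics/w5c.png',d['frame'][:240,:,::-1])
E
```

```text
time: 23.67
position: [0.4425, 0.2645, 0.2286]
tool_rot: [1.0, 0.018, -0.001, 0.0]
ft_force: [0.5, 0.3, 0.3]
grip_width: 0.087
grip_force: 0.0
[165. 248.] 0.67 [0.45798756 0.27537159 0.07      ]
[ 14. 466.] 0.23 [0.62370831 0.05444768 0.07      ]
[425 125   7   8  44] [427.86363636 128.79545455] [0.50739214 0.07222165 0.072     ]
[237 155  25  25 426] [249.96244131 167.35680751] [0.45595025 0.27329714 0.072     ]
pos [0.4429 0.2643 0.2289] tilt [-0.001  0.    -1.   ] yaw 0.0341 F [-0.6  0.2  0.1] w 0.087 t 23.8
shift [ 0.0376 -0.0047  0.5431] turn -0.0005
```

View pics/w5c.png

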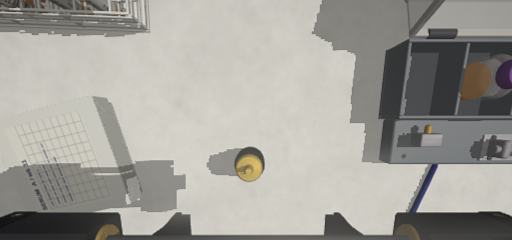

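Dropper cap at (167,250), upright, no obstacles beside it.

```bash
python3 -m handwheel '[[0.041,-0.024,0.15,0],[0.041,-0.024,0.28,0],[0.041,-0.024,0.4,0],[0.041,-0.024,0.5,0],[0.041,-0.024,0.545,0],[0.041,-0.024,0.545,0],[0.041,-0.024,0.545,0],[0.041,-0.024,0.545,0]]'; python3 -m handwheel '[[0,0,0,0],[0,0,0,0],[0,0,0,0],[0,0,0,0],[0,0,0,0],[0,0,0,0],[0,0,0,0],[0,0,0,0],[0,0,0,0],[0,0,0,0],[0,0,0,0],[0,0,0,0]]' 0 20;python3 -m handwheel '[[0,0,-0.1,0],[0,0,-0.2,0],[0,0,-0.32,0],[0,0,-0.38,0],[0,0,-0.38,0],[0,0,-0.38,0]]'
python3 -c "
from h import *
to(*box(0,.099),.18,.037)"
```

```text
time: 24.43
position: [0.4556, 0.273, 0.0668]
tool_rot: [1.0, 0.018, 0.001, -0.0]
ft_force: [0.0, 0.1, 0.8]
grip_width: 0.0871
grip_force: 0.0
time: 25.43
position: [0.4542, 0.2734, 0.0658]
tool_rot: [1.0, 0.018, 0.0, -0.0]
ft_force: [0.9, 0.6, -0.6]
grip_width: 0.0299
grip_force: 19.8
time: 25.93
position: [0.4545, 0.2734, 0.1807]
tool_rot: [1.0, 0.018, 0.001, -0.0]
ft_force: [-1.4, 0.5, -1.3]
grip_width: 0.0297
grip_force: 19.8
pos [0.4545 0.2734 0.1807] tilt [ 0.002 -0.001 -1.   ] yaw 0.0369 F [-1.4  0.5 -1.3] w 0.0297 t 25.9
shift [0.3338 0.7011 0.0027] turn -0.0
```

```bash
python3 -m handwheel '[[0.333,0.7,0,0],[0.333,0.7,0,0],[0.333,0.7,0,0],[0.333,0.7,0,0],[0.333,0.7,0,0],[0.333,0.7,0,0],[0.333,0.7,0,0],[0.333,0.7,0,0],[0.333,0.7,0,0],[0.333,0.7,0,0]]'
python3 -c "
from h import *
to(*box(0,.099),.072,.037)"
```

```text
time: 26.77
position: [0.56, 0.0683, 0.1786]
tool_rot: [1.0, 0.019, -0.002, -0.0]
ft_force: [0.2, 0.5, 0.4]
grip_width: 0.0298
grip_force: 19.8
pos [0.56   0.0683 0.1786] tilt [-0.003 -0.001 -1.   ] yaw 0.038 F [0.2 0.5 0.4] w 0.0298 t 26.8
shift [0.0087 0.0051 0.3554] turn 0.0002
```

```bash
python3 -m handwheel '[[0.008,0.003,0.1,0],[0.008,0.003,0.2,0],[0.008,0.003,0.3,0],[0.008,0.003,0.34,0],[0.008,0.003,0.358,0],[0.008,0.003,0.358,0],[0.008,0.003,0.358,0],[0.008,0.003,0.358,0]]';python3 -m handwheel '[[0,0,0,0],[0,0,0,0],[0,0,0,0],[0,0,0,0]]' 45;python3 -m handwheel '[[0,0,-0.1,0],[0,0,-0.2,0],[0,0,-0.35,0],[0,0,-0.5,0],[0,0,-0.6,0],[0,0,-0.6,0],[0,0,-0.6,0]]'
python3 -c "
from h import *
to(*box(-.09,0.01),.27,.037)"
```

```text
time: 27.43
position: [0.5645, 0.0671, 0.0731]
tool_rot: [1.0, 0.019, 0.001, 0.0]
ft_force: [0.1, -0.6, -1.2]
grip_width: 0.0295
grip_force: 19.8
time: 27.77
position: [0.5644, 0.0663, 0.0729]
tool_rot: [1.0, 0.018, 0.0, 0.0]
ft_force: [-0.3, 0.1, -0.5]
grip_width: 0.0381
grip_force: 0.0
time: 28.35
position: [0.5658, 0.0662, 0.2555]
tool_rot: [1.0, 0.018, 0.003, 0.0]
ft_force: [-0.4, 0.6, 0.3]
grip_width: 0.0389
grip_force: 0.0
pos [0.5658 0.0662 0.2555] tilt [ 0.007  0.001 -1.   ] yaw 0.0368 F [-0.4  0.6  0.3] w 0.0389 t 28.4
shift [-0.3109  0.2939 -0.0502] turn -0.0
```

```bash
python3 -m handwheel '[[-0.31,0.294,-0.05,0],[-0.31,0.294,-0.05,0],[-0.31,0.294,-0.05,0],[-0.31,0.294,-0.05,0],[-0.31,0.294,-0.05,0],[-0.31,0.294,-0.05,0],[-0.31,0.294,-0.05,0]]' 0
python3 - <<'E'
from h import *
d=snap('wrist');s=snap('side');save(s,'s6')
a=d['frame'][:215,90:420,::-1];b=s['frame'][120:290,180:340,::-1]
cv2.imwrite('pics/c6.png',np.hstack([cv2.resize(a,(495,500)),cv2.resize(b,(300,500))]))
for y,z in [(-.099,.093),(-.033,.093),(.033,.093),(.099,.089)]: print(np.round(proj(d,(*box(0,y),z))))
to(.5,0,.2)
E
```

```text
time: 28.93
position: [0.4752, -0.0247, 0.2668]
tool_rot: [1.0, 0.019, -0.0, -0.0]
ft_force: [-0.3, 0.4, 0.4]
grip_width: 0.0034
grip_force: 0.0
[100. 351.]
[100. 295.]
[100. 238.]
[100. 183.]
pos [ 0.4753 -0.0244  0.2669] tilt [-0. -0. -1.] yaw 0.0382 F [-0.5  0.7  0.2] w 0.0015 t 29.0
shift [ 0.0856 -0.0781  0.2231] turn 0.0
```

View pics/c6.png

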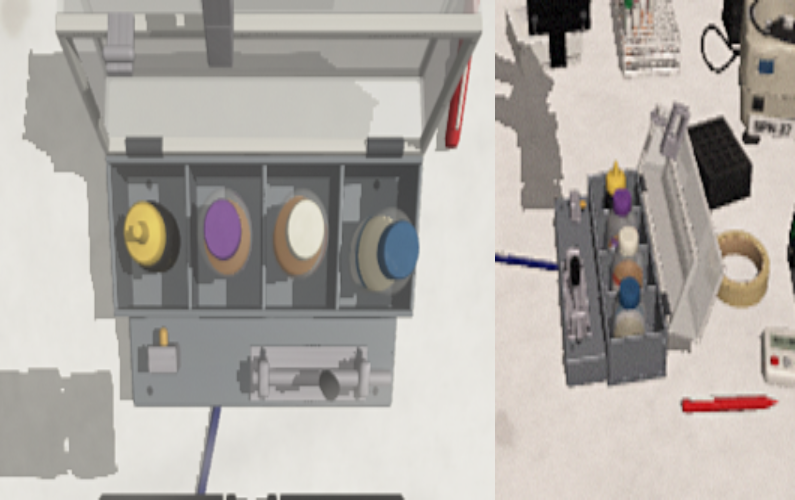

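All four stand in their bays (blue a little off-centre but inside limits). Next I check the lid angle by triangulating the keeper.

Run:
```python
from h import *
rows=[]
ds={c:snap(c) for c in('top','side')}
pts={}
for c in ds:
    r=vision.look_for(c,'keeper');print(c,[(np.round(x['point']).tolist(),round(x['conf'],2)) for x in r]);pts[c]=r[0]['point']
A=np.zeros((3,3));b=np.zeros(3)
for c,d in ds.items():
    p=ray(d,pts[c],0);o=np.array(d['cam_to_world'])[:3,3];v=(p-o)/np.linalg.norm(p-o);P=np.eye(3)-np.outer(v,v);A+=P;b+=P@o
X=np.linalg.solve(A,b);print(X)
v=X[:2]-C;cs,s=np.cos(YAW),np.sin(YAW);own=np.array([cs*v[0]+s*v[1],-s*v[0]+cs*v[1]]);print(own)
for th in (1.6,1.8,2.0,2.1):
    f=np.array([np.cos(th),np.sin(th)]);u=np.array([-f[1],f[0]]);k=.122*f-.004*u
    P=(*box(.043-k[0],.03),.056+k[1]);print(th,np.round(P,3),[np.round(proj(ds[c],P)) for c in ds])
to(*box(.165,.03),.27,.037)
```

```text
top [([166.0, 266.0], 0.9)]
side [([194.0, 276.0], 0.72), ([258.0, 302.0], 0.24)]
[ 0.64586898 -0.02691457  0.07885786]
[0.08000244 0.00212748]
1.6 [ 0.607 -0.     0.178] [array([174., 258.]), array([161., 262.])]
1.8 [0.632 0.    0.176] [array([166., 257.]), array([161., 270.])]
2.0 [0.655 0.001 0.169] [array([159., 257.]), array([163., 278.])]
2.1 [0.666 0.002 0.163] [array([156., 257.]), array([164., 282.])]
pos [ 0.4748 -0.0246  0.2672] tilt [-0. -0. -1.] yaw 0.0381 F [-0.7 -0.9  0.2] w 0.0005 t 29.2
shift [ 0.8528 -0.0633 -0.0097] turn 0.0002
```

```bash
python3 -m handwheel '[[0.4,-0.06,0,0],[0.82,-0.06,0,0],[0.82,-0.06,0,0],[0.82,-0.06,0,0],[0.82,-0.06,0,0],[0.82,-0.06,0,0],[0.82,-0.06,0,0],[0.82,-0.06,0,0],[0.82,-0.06,0,0],[0.82,-0.06,0,0]]'
python3 - <<'E'
from h import *
to(*box(.15,.03),.155,.037)
s=snap('side');save(s,'s7');cv2.imwrite('pics/s7c.png',cv2.resize(s['frame'][70:270,180:340,::-1],(480,600)))
E
```

```text
time: 30.07
position: [0.7183, 0.0021, 0.2674]
tool_rot: [1.0, 0.018, -0.001, -0.0]
ft_force: [0.1, 0.1, -0.6]
grip_width: 0.0005
grip_force: 0.0
pos [0.7183 0.0021 0.2674] tilt [-0.002 -0.    -1.   ] yaw 0.0369 F [ 0.1  0.1 -0.6] w 0.0005 t 30.1
shift [-0.0109 -0.0052  0.3748] turn -0.0
```

View pics/s7c.png

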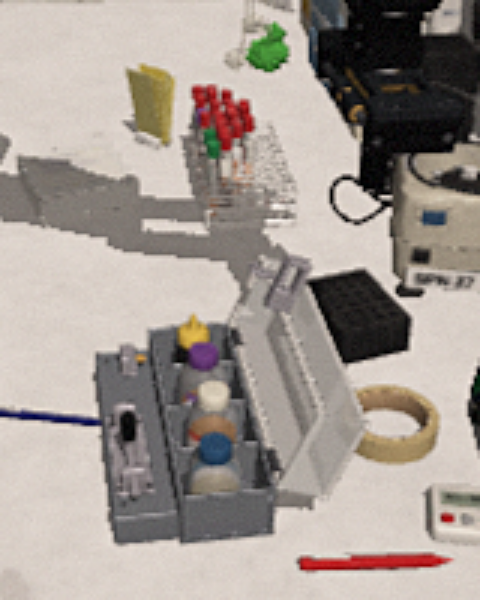

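```bash
python3 -m handwheel '[[-0.01,-0.005,0.12,0],[-0.01,-0.005,0.25,0],[-0.01,-0.005,0.375,0],[-0.01,-0.005,0.375,0],[-0.01,-0.005,0.375,0],[-0.01,-0.005,0.375,0]]';python3 -m handwheel '[[-0.05,0,0,0],[-0.1,0,0,0],[-0.14,0,-0.01,0],[-0.18,0,-0.02,0],[-0.22,0,-0.03,0],[-0.26,0,-0.035,0],[-0.3,0,-0.04,0],[-0.3,0,-0.04,0],[-0.3,0,-0.04,0]]'
python3 - <<'E'
from h import *
to(*box(.0145,.03),.173,.037)
s=snap('side');save(s,'s8');cv2.imwrite('pics/s8c.png',cv2.resize(s['frame'][70:270,180:340,::-1],(480,600)))
E
```

```text
time: 30.62
position: [0.7178, 0.0029, 0.1577]
tool_rot: [1.0, 0.018, 0.002, 0.0]
ft_force: [0.5, -0.8, -0.1]
grip_width: 0.0003
grip_force: 0.0
time: 31.37
position: [0.6284, -0.0005, 0.1705]
tool_rot: [1.0, 0.018, 0.003, 0.001]
ft_force: [0.4, 0.2, 0.1]
grip_width: 0.0005
grip_force: 0.0
pos [ 6.284e-01 -5.000e-04  1.705e-01] tilt [ 0.006  0.001 -1.   ] yaw 0.0367 F [0.4 0.2 0.1] w 0.0005 t 31.4
shift [-0.1634 -0.0027 -0.0092] turn -0.0
```

View pics/s8c.png

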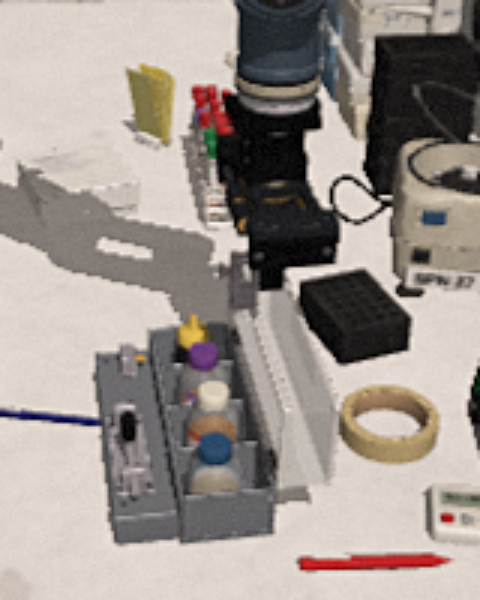

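Lid is near vertical, lug ahead of the finger. I continue the arc.

```bash
python3 -m handwheel '[[-0.05,0,-0.01,0],[-0.1,0,-0.015,0],[-0.158,0,-0.02,0],[-0.2,0,-0.01,0],[-0.25,0,0.01,0],[-0.307,0,0.035,0],[-0.335,0,0.06,0],[-0.36,0,0.09,0],[-0.385,0,0.125,0],[-0.385,0,0.125,0],[-0.385,0,0.125,0]]'
python3 - <<'E'
from h import *
to(*box(.0,.03),.2,.037)
s=snap('side');save(s,'s9');cv2.imwrite('pics/s9c.png',cv2.resize(s['frame'][70:270,180:340,::-1],(480,600)))
E
```

```text
time: 32.33
position: [0.5118, -0.0045, 0.1295]
tool_rot: [1.0, 0.018, -0.0, -0.0]
ft_force: [-0.3, -0.9, 0.2]
grip_width: 0.0006
grip_force: 0.0
pos [ 0.5118 -0.0045  0.1295] tilt [-0. -0. -1.] yaw 0.0366 F [-0.3 -0.9  0.2] w 0.0006 t 32.3
shift [ 0.177  -0.0018 -0.2349] turn -0.0001
```

View pics/s9c.png

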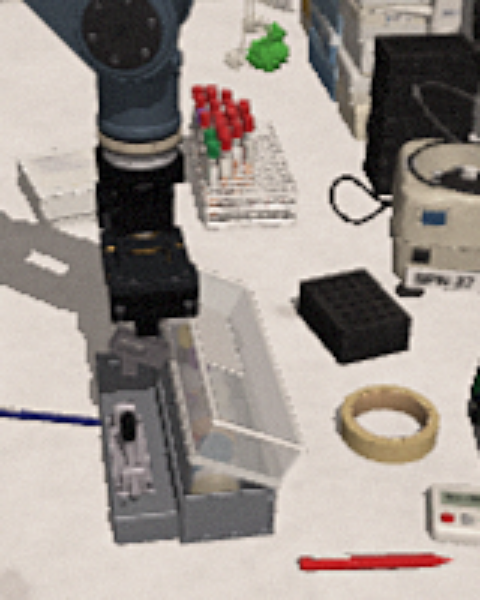

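```bash
python3 -m handwheel '[[0,0,-0.12,0],[0,0,-0.18,0],[0.1,0.05,-0.18,0],[0.178,0.1,-0.18,0],[0.178,0.1,-0.18,0],[0.178,0.1,-0.18,0]]';python3 -m handwheel '[[0,0,0.08,0],[-0.01,0,0.11,0],[-0.03,0,0.14,0],[-0.05,0,0.17,0],[-0.07,0,0.2,0],[-0.09,0,0.22,0],[-0.09,0,0.225,0],[-0.09,0,0.23,0],[-0.09,0,0.23,0],[-0.09,0,0.23,0]]'
python3 - <<'E'
from h import *
to(*box(-.028,0),.114,.037)
E
```

```text
time: 32.88
position: [0.568, -0.0333, 0.1843]
tool_rot: [1.0, 0.018, 0.001, 0.0]
ft_force: [-1.2, -0.1, 0.2]
grip_width: 0.0001
grip_force: 0.0
time: 33.72
position: [0.5394, -0.0334, 0.1146]
tool_rot: [1.0, 0.018, 0.0, 0.0]
ft_force: [1.0, -0.2, 0.0]
grip_width: 0.0005
grip_force: 0.0
pos [ 0.5394 -0.0334  0.1146] tilt [ 0.001  0.    -1.   ] yaw 0.037 F [ 1.  -0.2  0. ] w 0.0005 t 33.7
shift [-0.0044 -0.0013  0.0021] turn -0.0
```

```bash
python3 -m handwheel '[[0,0,0.006,0],[0,0,0.012,0],[0,0,0.016,0],[0,0,0.016,0]]';  python3 -m handwheel '[[0,0,0.004,0],[0,0,0.008,0],[0,0,0.008,0],[0,0,0.008,0]]'
```

```text
time: 34.05
position: [0.5393, -0.0335, 0.1122]
tool_rot: [1.0, 0.019, 0.001, 0.0]
ft_force: [-3.7, -0.6, 17.6]
grip_width: 0.0003
grip_force: 8.8
time: 34.38
position: [0.5393, -0.0335, 0.112]
tool_rot: [1.0, 0.019, 0.001, 0.001]
ft_force: [-7.6, 1.8, 33.0]
grip_width: 0.0009
grip_force: 16.3
```

```bash
python3 -m handwheel '[[0,0,-0.1,0],[0,0,-0.2,0],[-0.2,0,-0.45,0],[-0.3,0.1,-0.45,0],[-0.3,0.1,-0.45,0],[-0.3,0.1,-0.45,0],[-0.3,0.1,-0.45,0]]'
python3 - <<'E'
from h import *
d=snap('wrist');s=snap('side')
cv2.imwrite('pics/c10.png',np.hstack([cv2.resize(d['frame'][:215,90:420,::-1],(480,500)),cv2.resize(s['frame'][120:290,180:340,::-1],(320,500))]))
print(np.round(proj(d,(*box(-.079,-.061),.092))), np.round(proj(s,(*box(-.079,-.061),.092))))
to(*box(-.079,-.061),.0765,.037)
E
```

```text
time: 34.97
position: [0.4497, -0.0673, 0.2437]
tool_rot: [1.0, 0.017, 0.002, 0.001]
ft_force: [0.8, -0.0, 0.6]
grip_width: 0.0003
grip_force: 0.0
[147. 283.] [209. 223.]
pos [ 0.4506 -0.0668  0.2423] tilt [ 0.001  0.    -1.   ] yaw 0.0364 F [-0.6 -0.5 -0.4] w 0.0004 t 35.1
shift [0.1248 0.1016 0.5528] turn -0.0001
```

View pics/c10.png

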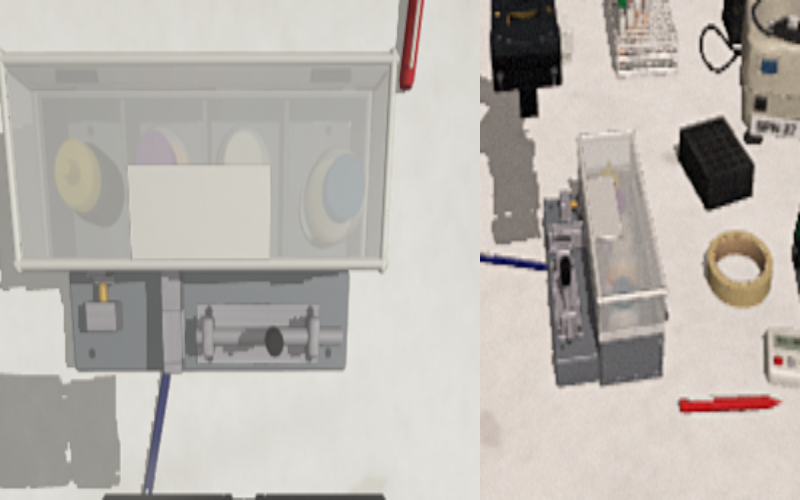

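Lid is shut and the lug sits beside the drawn bolt; the knob is at wrist crop (274,341). Now I grip the knob and push it home.

```bash
python3 -m handwheel '[[0.125,0.088,0,0],[0.125,0.088,0.1,0],[0.125,0.088,0.22,0],[0.125,0.088,0.35,0],[0.125,0.088,0.47,0],[0.125,0.088,0.552,0],[0.125,0.088,0.552,0],[0.125,0.088,0.552,0]]' 45; python3 -m handwheel '[[0,0,0,0],[0,0,0,0],[0,0,0,0],[0,0,0,0],[0,0,0,0],[0,0,0,0],[0,0,0,0],[0,0,0,0]]' 0 20;python3 -m handwheel '[[0,-0.03,0,0],[0,-0.06,0,0],[0,-0.09,0,0],[0,-0.11,0,0],[0,-0.122,0,0],[0,-0.126,0,0],[0,-0.126,0,0],[0,-0.126,0,0]]'
```

```text
time: 35.73
position: [0.4879, -0.0908, 0.0745]
tool_rot: [1.0, 0.019, -0.002, -0.001]
ft_force: [-0.3, 0.4, 0.0]
grip_width: 0.0379
grip_force: 0.0
time: 36.4
position: [0.489, -0.091, 0.0778]
tool_rot: [1.0, 0.018, 0.001, -0.0]
ft_force: [1.1, 5.0, 7.0]
grip_width: 0.0132
grip_force: 20.0
time: 37.07
position: [0.4878, -0.0549, 0.0778]
tool_rot: [1.0, 0.019, 0.001, 0.001]
ft_force: [-0.5, -1.7, 6.5]
grip_width: 0.013
grip_force: 20.0
```

```bash
python3 -m handwheel '[[0,-0.005,0,0],[0,-0.01,0,0],[0,-0.015,0,0],[0,-0.015,0,0],[0,-0.015,0,0]]';python3 -m handwheel '[[0,0.005,0,0],[0,0.005,0,0],[0,0.005,0,0],[0,0.005,0,0],[0,0.005,0,0]]' 45;python3 -m handwheel '[[0,0,-0.1,0],[0,0,-0.2,0],[-0.1,0,-0.4,0],[-0.15,0,-0.55,0],[-0.15,0,-0.55,0],[-0.15,0,-0.55,0],[-0.15,0,-0.55,0]]'
python3 - <<'E'
from h import *
d=snap('wrist');s=snap('side')
cv2.imwrite('pics/c11.png',np.hstack([cv2.resize(d['frame'][:215,90:420,::-1],(480,500)),cv2.resize(s['frame'][120:290,180:340,::-1],(320,500))]))
print([np.round(proj(d,(*box(-.079,y),z))) for y,z in((-.0205,.092),(.048,.052),(.038,.064))])
E
```

```text
time: 37.48
position: [0.4879, -0.0546, 0.0779]
tool_rot: [1.0, 0.021, 0.001, 0.004]
ft_force: [-4.6, -18.5, 4.9]
grip_width: 0.0131
grip_force: 20.0
time: 37.9
position: [0.4867, -0.0506, 0.0766]
tool_rot: [1.0, 0.019, -0.0, -0.0]
ft_force: [0.1, -0.8, 0.0]
grip_width: 0.0361
grip_force: 0.0
time: 38.48
position: [0.4423, -0.0525, 0.2433]
tool_rot: [1.0, 0.019, 0.002, 0.001]
ft_force: [-0.0, 0.3, -0.0]
grip_width: 0.0393
grip_force: 0.0
[array([141., 261.]), array([139., 207.]), array([140., 213.])]
```

View pics/c11.png

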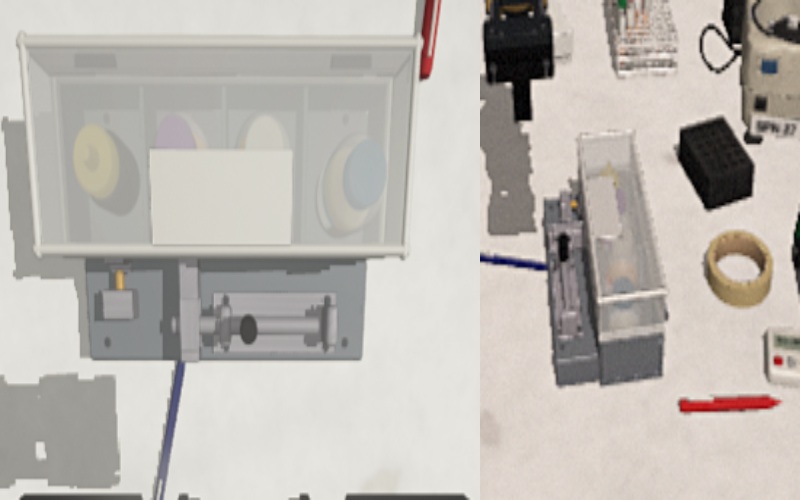

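The bolt passes through the lug with its tip showing beyond (crop 172,325), and the end stop was felt. The lid is shut and the bottles stand upright.

```bash
python3 -c "
from h import *
print(job.hand_in())"
```

```text
the job is handed in; nothing more can be done
None
```

The job is handed in: all four bottles stand upright one to a bay, the lid is pressed shut, and the bolt is pushed home through the keeper, but the hand-in returned no verdict.

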